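Index the funnel arm over the open jar

ROBOT

A 6-joint arm with a two-finger parallel gripper is mounted at the origin on the work surface. World frame = base frame: x ahead of the robot, y to its left, z up, the work surface at z = 0. Lengths are in m, angles in degrees, forces in N, time in s.
With the tool pointing down it reaches from about 0.3 to 0.825 m from the base axis. Payload 5.4 kg.
Tool frame: the origin (TCP) lies at the very end of the fingers, on their centre line; the grasp point (between the pads) lies 19 mm behind it; y points along the fingers, x is the direction in which the jaws open and shut, and the axes are right-handed (so a half turn about y gives the same grasp; the last joint's range is limited). The gripper opens to 92 mm and grips with 3 to 60 N. Pads are 20 mm wide; open, the fingers measure 128 mm over their backs; the gripper's body (75 mm by 189 mm) begins 69 mm behind the grasp point.
Start: joints at [53.967, 9.076, 91.501, -0, 79.423, -12.038], TCP at [0.234, 0.525, 0.194] pointing down, gripper open.
Joint ranges: [-166.64, 166.64], [-54.1, 131.32], [10.49, 154.53], [-73.88, 253.88], [9.74, 151.15], [-171.62, 171.62]. Speed limits (degrees/s): [147.25, 147.25, 180, 180, 180, 180].

INTERFACE

Orientations are given as [roll, pitch, yaw] about the fixed x, y, z axes, in that order (R = Rz(yaw) Ry(pitch) Rx(roll)).
In Python, from bench import env gives the robot as it stands.
- The arm moves only by the shell command python3 -m inch 'ROWS'. ROWS is JSON, a list that holds one entry, the list of rows, each a list of 7 numbers: the opening, from -1 (shut) to 1 (fully open), so that 0 is half open, then the shift along the tool's x, y, z normalised to -1 to 1, where 1 is 500 mm, then the turn, a rotation vector about the tool's x, y, z normalised to -1 to 1, where 1 is 90 degrees. A call has 1 to 20 rows; each row is the pose to reach, as a shift and turn from the pose commanded when the call began, along the tool's axes at that moment; what a row does not reach only later rows make up. A row lasts 1/10 s, in which the tool goes at most 50 mm and 8.59 degrees, less where a joint would pass 70% of its speed; a pose out of reach is approached as far as the arm can. A call with a number of a shift or a turn outside -1 to 1 is refused whole. A call with a gripper value outside its range is refused whole. The fingers move at their own pace and stop on an object; the grip force is fixed at half the most. Time passes only in rows, so rows that repeat a pose let the fingers close. It gives the time, the measured TCP pose, the force and the opening at its end, in the units of the state.
- env.get_state(): the state, without advancing time (a new reading comes with each control period).
- env.read_camera(name): name is "scene" or "top" or "wrist"; returns a dict with "frame" (384x512x3 uint8, red, green, blue), "K" (3x3 intrinsics, pixels), "rvec" (rotation vector, rad) and "tvec" (3), from world to camera coordinates, as OpenCV has them; the wrist camera has in their place "tool_from_camera" (4x4, takes a point from camera to tool coordinates, whose origin is the TCP and whose axes are the tool frame's). Camera axes: x right, y down, z forward; pixel columns grow to the right and rows downward; lengths in m; the calibration is good to about 2 mm. A picture is of the moment at which its call begins: read the wrist's pose just before it. There is no depth.
- env.hand_in(): hands the job in, once; it reports no verdict.
Trained networks look in the newest picture that a camera, given by its name, has taken for a name from the list of things; names that differ only in an ending like _2 or _b are one class to them, and where a whole thing is asked for, a point or a joint stands for the part that bears it (a point fixed in the world has none). Each returns a list of dicts, best first, with "p" (0 to 1); they miss things now and then, are a little off and sometimes report something else, mostly with a low value. They report only what shows in the picture. A call takes as long as a camera call. They do not tell look-alikes from the thing itself.
- env.spot_in(thing, camera): "bbox" ([centre column, centre row, width, height] in pixels, round what is visible of it).
- env.spot_point(thing, camera): "at" ([column, row] in pixels: a listed point, or the origin of a listed thing).
The state is a dict: "t": time; "joints": joint angles; "joint_velocities": joint speeds; "effort": joint torques, N m; "tcp_pos": TCP position; "tool_rot": TCP orientation; "ft_force": force on the tool from outside, world axes, zero at the start; "moment": the same for the moment, N m; "grip_width": finger opening in m.
Only numpy, scipy, OpenCV 4.12 (cv2) and the standard library are available. Lean on these libraries where they do the work, as an engineer would, in place of code of your own. Each camera call takes 0.05 s, during which the arm holds its last target. There are 200 camera calls.

TASK

Move the funnel on from the jar it stands over to the empty open jar in the station next to it: hook a fingertip under the pull ring, lift the spring index pin out of its hole, swing the arm one hole to the side where the open jar stands, and let the pin drop fully home in that hole. Only hook and push the ring; do not grip or squeeze it, and leave the jars and everything else on the bench standing where they are. Finish clear of everything.

Things in the scene. Friction and masses are not known exactly. Their poses are not given: they have to be found in the camera images.
- index_stand: fixed stand: base plate 250x350x10 mm, pivot column 140 mm tall, and on the robot's side a curved index plate (radius 220 mm about the pivot, 44 mm wide, 79 to 95 mm above the bench) with five 15 mm holes 0.349 rad apart. Origin on the pivot axis at bench height; -x points to the middle hole, z up. Jar stations: on the base at radius 120 mm, in line with the middle hole and its two neighbours
- pivot (a point): point on the vertical pivot axis, 105 mm above the bench, mid-height of the arm bar (24 mm wide, 99 to 111 mm above the bench, ends 239 mm from the pivot; the index pin stands on it 220 mm from the pivot)
- swing_arm (a joint): angle of the steel arm about the pivot, rad, counter-clockwise from above positive (positive takes the outer end to the stand's -y side, the robot's right). Starts pinned at 0, the middle hole; the next holes are at +0.349 and -0.349, the outer ones at +-0.698, end stops at +-0.80. Light friction (0.08 N m); stays where left
- index_pin (a joint): lift of the spring pin, m: 0 fully home, 0.013 just clear of the index plate, 0.035 top stop. The pin is 12 mm thick with a round end and 1.5 mm play each way in its hole. Its spring pushes down with 3.3 N at 0, rising 1.1 N per 10 mm. Let down between holes it rides on the plate at 0.013 and drops in when pushed over a hole
- pull_ring (a point): centre of the rigid steel ring on the pin: 7 mm bar, 53 mm inside diameter, 173 mm above the bench with the pin home, 199 mm from the pivot axis. It leans 45 deg from upright towards the pivot, so a finger pointing 45 deg down and towards the pivot passes straight through. Lowest point (on the pin) 21 mm below and 21 mm farther from the pivot; highest 21 mm above and nearer
- funnel_tip (a point): middle of the lower end of the stem of the white funnel fixed in the arm, 66 mm above the bench, 120 mm from the pivot. The funnel's rim is 58 mm wide, 135 mm above the bench and begins 50 mm from the ring's centre; the pin's guide barrel under the ring is 26 mm wide and reaches 135 mm above the bench
- open_jar: empty straight glass jar without a lid, 34 mm wide, 44 mm tall, origin under its centre; stands loose on the base plate at the station of one of the two holes next to the middle one (either side)
- capped_jar: glass jar with a white screw cap 37 mm wide, 48 mm tall in all, origin under its centre; loose, at the station on the other side
- start_jar: open glass jar like the first but with white solid in its bottom, at the middle station under the funnel at the start; loose, origin under its centre
- brown_bottle: bystander: brown glass bottle with black cap, 72 mm wide, 170 mm tall, upright, origin under its centre
- beaker: bystander: glass beaker 72 mm wide, 85 mm tall, origin under its centre
- vial_a: bystander: small capped vial 25 mm wide, 48 mm tall, origin under its centre
- vial_b: bystander: another small capped vial of the same size, origin under its centre
- spatula: bystander: steel lab spatula 162 mm long, 16 mm wide, 5 mm thick, lying on the bench, origin near its middle
Things that resemble listed ones, but are neither listed nor needed, are in the scene too. Leave any green look-alike of the start_jar alone. Leave any yellow look-alike of the open_jar alone.

How it is judged:
By the outcome, as a careful person would: the job done as asked, in the order asked, and still so for the second after the job is handed in, with the robot touching nothing.
It also fails if it takes over 42 s, if anything falls off the work surface, if the arm or the gripper's body presses on something with over 40 N, if the wrist force passes 120 N, or if a joint passes its speed limit or range.

## Working session

There is one attempt and no reset: what is moved stays moved. The work goes in short steps, Python scripts to look and compute and a shell command to move; the robot and the scene stay as the last step left them, time stands still between calls to the robot, and variables do not carry over. Pictures are saved under pics/ and viewed, about 8 in all and at most 12, crops included, and the job is handed in when it is done.

```bash
mkdir -p pics
cat > h.py <<'E'
import numpy as np,cv2
from scipy.spatial.transform import Rotation as R
from bench import env
def proj(c,P):
    return cv2.projectPoints(np.array(P,float).reshape(-1,1,3),np.array(c["rvec"],float),np.array(c["tvec"],float),np.array(c["K"]),None)[0][:,0]
def ray(c,uv):
    M=cv2.Rodrigues(np.array(c["rvec"],float))[0];o=-M.T@np.array(c["tvec"],float).ravel()
    d=M.T@np.linalg.inv(c["K"])@np.array([uv[0],uv[1],1.]);return o,d/np.linalg.norm(d)
def atz(c,uv,z):
    o,d=ray(c,uv);return o+d*(z-o[2])/d[2]
def tri(rs):
    A=sum(np.eye(3)-np.outer(d,d) for o,d in rs);b=sum((np.eye(3)-np.outer(d,d))@o for o,d in rs);return np.linalg.solve(A,b)
E
python3 - <<'E'
from h import *
np.set_printoptions(precision=3,suppress=True)
print(env.get_state())
C={n:env.read_camera(n) for n in("scene","top")}
cv2.imwrite("pics/a.png",np.vstack([C[n]["frame"] for n in C])[:,:,::-1])
cv2.imwrite("pics/scene.png",C["scene"]["frame"][:,:,::-1]);cv2.imwrite("pics/top.png",C["top"]["frame"][:,:,::-1])
Z=dict(index_stand=0,pivot=.105,pull_ring=.173,funnel_tip=.066,open_jar=.01,capped_jar=.01,start_jar=.01,brown_bottle=0,beaker=0)
for t,z in Z.items():
    for n in C:
        r=env.spot_point(t,n)[:3]
        print(t,n,[(round(q["p"],2),np.round(q["at"]),atz(C[n],q["at"],z)[:2]) for q in r])
E
```

```text
{'t': 0.0, 'joints': array([ 53.967,   9.113,  91.571,  -0.001,  79.423, -12.038]), 'joint_velocities': array([-0.036,  0.058, -0.043,  0.025, -0.051, -0.019]), 'effort': array([  0.   , -38.557, -32.211,   0.07 ,   0.038,  -0.   ]), 'tcp_pos': array([0.233, 0.525, 0.193]), 'tool_rot': array([-89.978,   0.104,  66.005]), 'ft_force': array([-0.169,  0.348,  0.431]), 'moment': array([-0.039, -0.001,  0.033]), 'grip_width': 0.0922171059377909}
index_stand scene [(0.75, array([246., 286.]), array([ 0.768, -0.033]))]
index_stand top [(0.86, array([260., 144.]), array([ 0.78 , -0.026])), (0.72, array([281., 173.]), array([ 0.673, -0.097]))]
pivot scene [(0.58, array([244., 254.]), array([ 0.763, -0.036]))]
pivot top [(0.77, array([262., 134.]), array([ 0.784, -0.033]))]
pull_ring scene []
pull_ring top [(0.55, array([266., 134.]), array([ 0.76 , -0.043])), (0.46, array([277., 193.]), array([ 0.572, -0.073]))]
funnel_tip scene [(0.63, array([234., 232.]), array([ 0.648, -0.063]))]
funnel_tip top [(0.58, array([273., 173.]), array([ 0.66 , -0.068])), (0.52, array([379., 208.]), array([ 0.534
[... 274 characters left out ...]
e [(0.53, array([398., 209.]), array([0.501, 0.428])), (0.49, array([252., 248.]), array([ 0.652, -0.017])), (0.41, array([160., 188.]), array([ 0.361, -0.313]))]
capped_jar top [(0.6, array([257., 179.]), array([ 0.652, -0.014]))]
start_jar scene [(0.71, array([213., 205.]), array([ 0.463, -0.13 ])), (0.67, array([236., 249.]), array([ 0.653, -0.059])), (0.27, array([227., 183.]), array([ 0.341, -0.092]))]
start_jar top [(0.66, array([296., 245.]), array([ 0.423, -0.137]))]
brown_bottle scene [(0.56, array([398., 205.]), array([0.47 , 0.441]))]
brown_bottle top []
beaker scene [(0.6, array([348., 186.]), array([0.361, 0.314]))]
beaker top [(0.72, array([164., 270.]), array([0.352, 0.31 ]))]
```

```bash
python3 -c "
import cv2,numpy as np
a=cv2.imread('pics/scene.png');b=cv2.imread('pics/top.png')
cv2.imwrite('pics/s2.png',cv2.resize(a,(800,600),interpolation=3));cv2.imwrite('pics/t2.png',cv2.resize(b,(800,600),interpolation=3))"
```

```text
(no output)
```

View pics/s2.png

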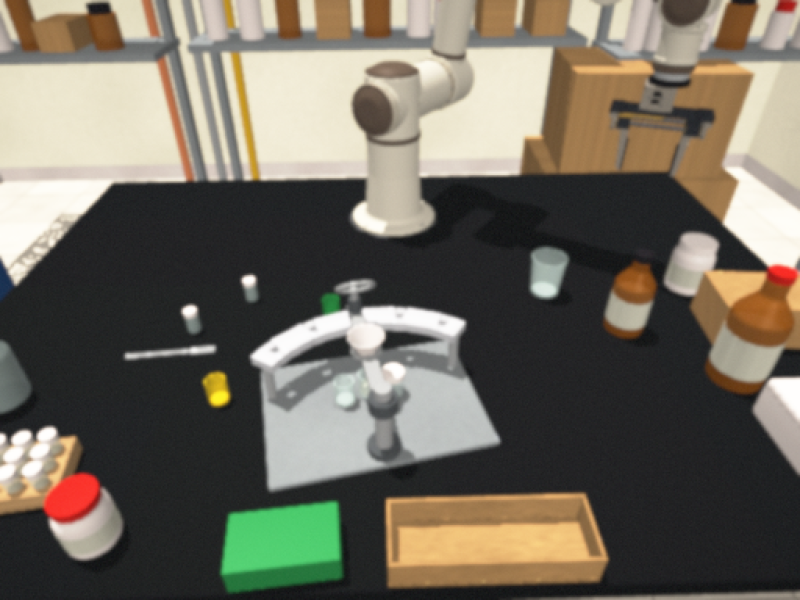

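View pics/t2.png

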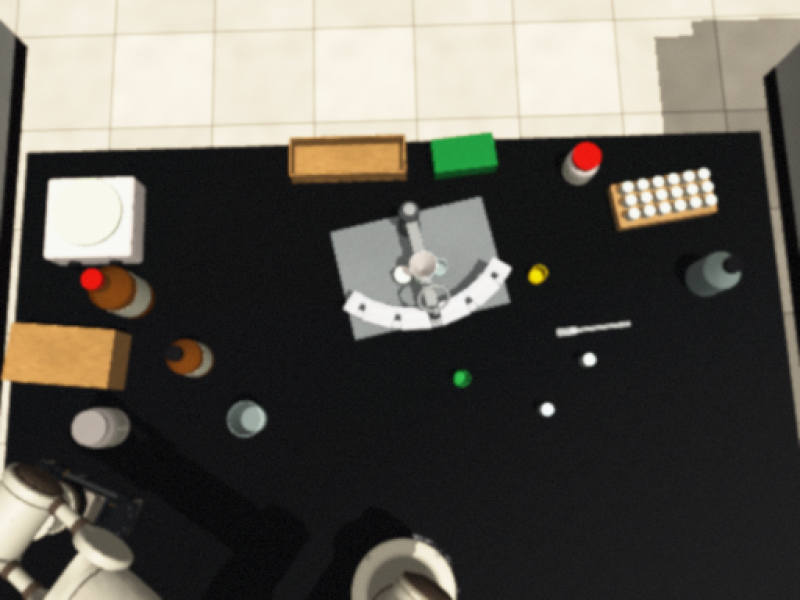

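The scene image shows the stand with its ring at about (353,286). The open jar is on the robot's right (345,390) and the capped jar on its left (393,375). The top image agrees: ring (433,298), open jar (440,266), capped jar (403,273). So the swing is positive, to +0.349. Next I'll fit the stand pose and compute the move to a standoff.

```bash
cat >> h.py <<'E'
def world(p,s):  # stand pose p=(x,y,yaw); s in stand frame
    c,n=np.cos(p[2]),np.sin(p[2]);s=np.atleast_2d(np.array(s,float))
    return np.c_[p[0]+c*s[:,0]-n*s[:,1],p[1]+n*s[:,0]+c*s[:,1],s[:,2]]
def pol(r,a,z): return [-r*np.cos(a),-r*np.sin(a),z]  # arm angle a (+ -> -y)
def rot(psi,tilt=45):  # finger points along psi (deg), tilt down; x to the left
    q,t=np.radians([psi,tilt]);y=np.array([np.cos(q)*np.cos(t),np.sin(q)*np.cos(t),-np.sin(t)])
    x=np.array([-np.sin(q),np.cos(q),0]);return np.c_[x,y,np.cross(x,y)]
def rows(pos,Rt,pos0=None,R0=None):
    s=env.get_state();
    if pos0 is None: pos0=s["tcp_pos"]
    if R0 is None: R0=R.from_euler("xyz",s["tool_rot"],degrees=True).as_matrix()
    d=R0.T@(np.array(pos)-pos0)/.5; w=R.from_matrix(R0.T@Rt).as_rotvec(degrees=True)/90
    return np.round(np.r_[d,w],4).tolist()
E
python3 - <<'E'
from h import *
from scipy.optimize import least_squares
np.set_printoptions(precision=4,suppress=True)
C={n:env.read_camera(n) for n in("scene","top")}
S=.349
Q=[("pivot",[0,0,.105]),("pull_ring",pol(.199,0,.173)),("funnel_tip",pol(.12,0,.066)),("open_jar",pol(.12,S,.01)),("capped_jar",pol(.12,-S,.01)),("start_jar",pol(.12,0,.01)),("index_stand",[0,0,0])]
p0=[.775,-.034,.19]; O=[]
for t,s in Q:
    for n in C:
        e=proj(C[n],world(p0,s))[0]
        for q in env.spot_point(t,n):
            if np.hypot(*(q["at"]-e))<10: O.append((t,n,s,q["at"])); break
f=lambda p:np.concatenate([proj(C[n],world(p,s))[0]-a for t,n,s,a in O])
r=least_squares(f,p0,loss="soft_l1",f_scale=2);print(r.x)
for o,e in zip(O,f(r.x).reshape(-1,2)):print(o[0],o[1],e)
np.save("p.npy",r.x);p=r.x
psi=np.degrees(p[2]);ring=world(p,pol(.199,0,.173))[0];Rt=rot(psi);print(ring,psi)
st=ring-Rt[:,1]*.13;print("standoff",st)
s=env.get_state();P0=s["tcp_pos"]
print("up",rows(P0+[0,0,.12],R.from_euler("xyz",s["tool_rot"],degrees=True).as_matrix()))
print("mid",rows(P0+[.1,-.3,.15],rot(psi)));print("st",rows(st,Rt))
print(env.read_camera("wrist")["tool_from_camera"])
im=C["top"]["frame"][:,:,::-1];k=5;im=cv2.resize(im[110:230,200:340],None,fx=k,fy=k,interpolation=3).copy()
D=[world(p,pol(.22,i*S,.095))[0] for i in range(-2,3)]+[ring+.03*(np.cos(a)*Rt[:,0]+np.sin(a)*Rt[:,2]) for a in np.linspace(0,6.2,16)]
D+=[world(p,pol(.12,i*S,.01))[0] for i in (-1,0,1)]+[world(p,[0,0,.14])[0]]
for u in proj(C["top"],D): cv2.circle(im,tuple(np.int32((u-[200,110]+.5)*k)),2,(0,0,255),-1)
cv2.imwrite("pics/o.png",im)
E
```

```text
[ 0.7759 -0.0325  0.2123]
pivot scene [-2.6499  0.0752]
pivot top [-0.1588  0.7015]
pull_ring scene [-2.6903  0.1304]
pull_ring top [ 0.2864 -1.1566]
funnel_tip scene [ 0.6655 -1.2109]
funnel_tip top [-1.6302 -3.633 ]
open_jar scene [ 2.6498 -3.2354]
open_jar top [-3.6714 -3.2372]
capped_jar scene [ 0.8484 -2.4079]
capped_jar top [ 0.4973 -3.2033]
start_jar scene [-1.4278 -1.284 ]
index_stand scene [ 0.9771 -0.1477]
index_stand top [2.5007 0.5247]
[ 0.5813 -0.0744  0.173 ] 12.16430017703289
standoff [ 0.4915 -0.0938  0.2649]
up [-0.0, -0.24, 0.0, 0.0, 0.0, 0.0]
mid [-0.4668, -0.3, -0.4267, -0.483, -0.3806, -0.1577]
st [-0.9216, -0.1419, -0.9742, -0.483, -0.3806, -0.1577]
[[ 1.     -0.0001  0.0001  0.0005]
 [-0.0001 -0.2717  0.9624 -0.191 ]
 [-0.0001 -0.9624 -0.2717  0.078 ]
 [ 0.      0.      0.      1.    ]]
```

View pics/o.png

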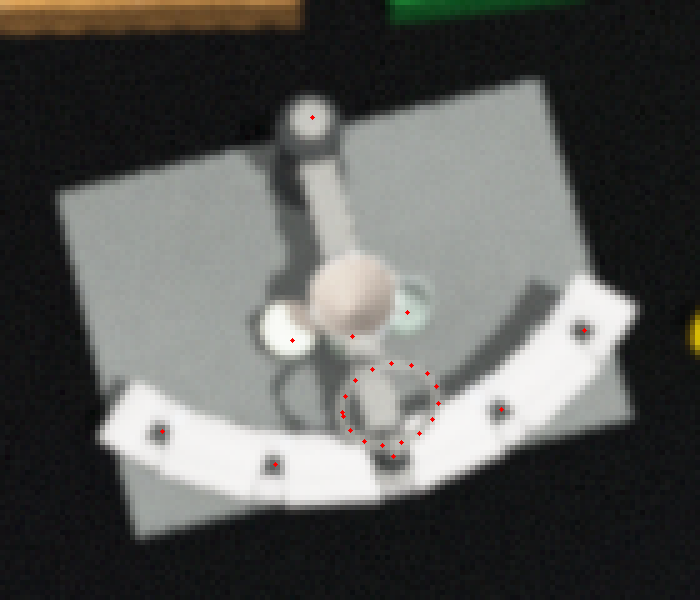

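The projected points match all the visible holes, the pivot and the ring (ring centre near crop pixel (391,410)). I'll go up, across to the standoff, and shut the gripper.

```bash
python3 -m inch '[[[-1,0,-0.24,0,0,0,0],[-1,0,-0.24,0,0,0,0],[-1,0,-0.24,0,0,0,0],[-1,-0.4668,-0.3,-0.4267,-0.483,-0.3806,-0.1577],[-1,-0.4668,-0.3,-0.4267,-0.483,-0.3806,-0.1577],[-1,-0.4668,-0.3,-0.4267,-0.483,-0.3806,-0.1577],[-1,-0.4668,-0.3,-0.4267,-0.483,-0.3806,-0.1577],[-1,-0.4668,-0.3,-0.4267,-0.483,-0.3806,-0.1577],[-1,-0.4668,-0.3,-0.4267,-0.483,-0.3806,-0.1577],[-1,-0.4668,-0.3,-0.4267,-0.483,-0.3806,-0.1577],[-1,-0.9216,-0.1419,-0.9742,-0.483,-0.3806,-0.1577],[-1,-0.9216,-0.1419,-0.9742,-0.483,-0.3806,-0.1577],[-1,-0.9216,-0.1419,-0.9742,-0.483,-0.3806,-0.1577],[-1,-0.9216,-0.1419,-0.9742,-0.483,-0.3806,-0.1577],[-1,-0.9216,-0.1419,-0.9742,-0.483,-0.3806,-0.1577],[-1,-0.9216,-0.1419,-0.9742,-0.483,-0.3806,-0.1577],[-1,-0.9216,-0.1419,-0.9742,-0.483,-0.3806,-0.1577],[-1,-0.9216,-0.1419,-0.9742,-0.483,-0.3806,-0.1577],[-1,-0.9216,-0.1419,-0.9742,-0.483,-0.3806,-0.1577],[-1,-0.9216,-0.1419,-0.9742,-0.483,-0.3806,-0.1577]]]'
python3 - <<'E'
from h import *
np.set_printoptions(precision=4,suppress=True)
p=np.load("p.npy");psi=np.degrees(p[2]);ring=world(p,pol(.199,0,.173))[0];Rt=rot(psi)
s=env.get_state();c=env.read_camera("wrist")
print(s["tcp_pos"],s["tool_rot"],s["joints"],s["grip_width"],s["ft_force"])
Rc=R.from_euler("xyz",s["tool_rot"],degrees=True).as_matrix()
T=np.eye(4);T[:3,:3]=Rc;T[:3,3]=s["tcp_pos"];T=np.linalg.inv(T@c["tool_from_camera"])
c["rvec"]=cv2.Rodrigues(T[:3,:3])[0];c["tvec"]=T[:3,3]
print([(q["p"],q["at"],) for q in env.spot_point("pull_ring","wrist")],proj(c,ring))
im=cv2.resize(c["frame"][:,:,::-1],None,fx=1.5,fy=1.5).copy()
D=[world(p,pol(.22,i*.349,.095))[0] for i in range(-2,3)]+[ring+r*(np.cos(a)*Rt[:,0]+np.sin(a)*Rt[:,2]) for r in(.0265,.0335) for a in np.linspace(0,6.2,20)]
for u in proj(c,D): cv2.circle(im,tuple(np.int32(u*1.5)),2,(0,0,255),-1)
cv2.imwrite("pics/w1.png",im)
print("st err",rows(ring-Rt[:,1]*.13,Rt))
print("in",rows(ring+Rt[:,1]*.022,Rt))
E
```

```text
t: 3.85
tcp_pos: [0.4908, -0.0986, 0.2628]
tool_rot: [-134.9, -0.2, 101.7]
ft_force: [0.5, -0.3, 0.6]
grip_width: 0.0005
[ 0.4908 -0.0986  0.2628] [-134.8532   -0.2103  101.6971] [ -54.3107  -39.3329  134.0858   43.3832   69.9912 -165.7572] 0.000470929119035674 [ 0.5197 -0.3463  0.6284]
[] [[258.7526 179.1507]]
st err [0.001, -0.0, -0.0012, -0.0004, -0.0017, 0.0]
in [0.001, 0.304, -0.0014, -0.0004, -0.0017, 0.0]
```

View pics/w1.png

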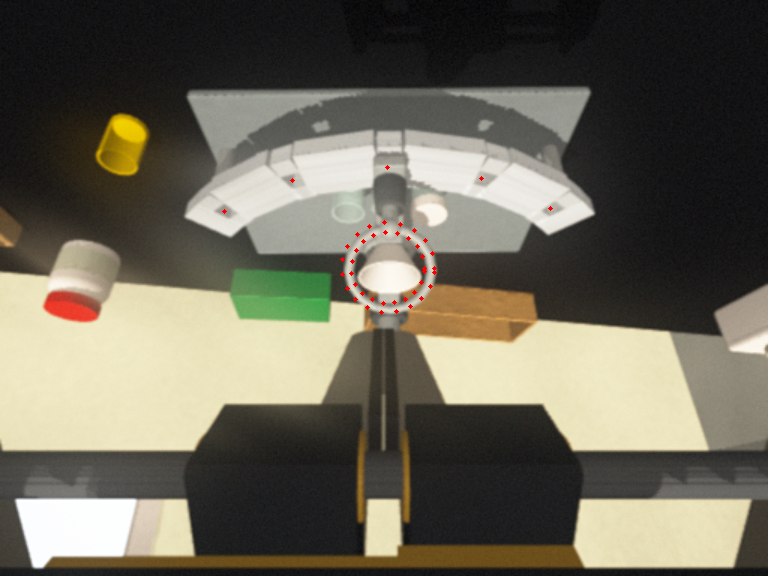

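The wrist view shows the ring centred at (389,267), and the projected model lies on it. Joint 6 is at -166, close to its limit, and the swing would push it further. I'll turn the tool half a turn about its y axis, which gives the same hook with joint 6 mid-range.

```bash
python3 -m inch '[[[-1,0,0,0,0,1,0],[-1,0,0,0,0,1,0],[-1,0,0,0,0,1,0],[-1,0,0,0,0,1,0],[-1,0,0,0,0,1,0],[-1,0,0,0,0,1,0],[-1,0,0,0,0,1,0],[-1,0,0,0,0,1,0],[-1,0,0,0,0,1,0],[-1,0,0,0,0,1,0],[-1,0,0,0,0,1,0]]]'
python3 -m inch '[[[-1,0,0,0,0,1,0],[-1,0,0,0,0,1,0],[-1,0,0,0,0,1,0],[-1,0,0,0,0,1,0],[-1,0,0,0,0,1,0],[-1,0,0,0,0,1,0],[-1,0,0,0,0,1,0],[-1,0,0,0,0,1,0],[-1,0,0,0,0,1,0],[-1,0,0,0,0,1,0],[-1,0,0,0,0,1,0],[-1,0,0,0,0,1,0],[-1,0,0,0,0,1,0]]]'
sed -i 's/x=np.array(\[-np.sin(q),np.cos(q),0\])/x=np.array([np.sin(q),-np.cos(q),0])/' h.py
cat >> h.py <<'E'
def wcam():
    s=env.get_state();c=env.read_camera("wrist")
    T=np.eye(4);T[:3,:3]=R.from_euler("xyz",s["tool_rot"],degrees=True).as_matrix();T[:3,3]=s["tcp_pos"];T=np.linalg.inv(T@c["tool_from_camera"])
    c["rvec"]=cv2.Rodrigues(T[:3,:3])[0];c["tvec"]=T[:3,3];return c
def overlay(c,p,name,a0=0,lift=0,k=1.5):
    im=cv2.resize(c["frame"][:,:,::-1],None,fx=k,fy=k).copy();ring=world(p,pol(.199,a0,.173+lift))[0];Rt=rot(np.degrees(p[2]+a0))
    D=[world(p,pol(.22,i*.349,.095))[0] for i in range(-2,3)]+[ring+r*(np.cos(a)*Rt[:,0]+np.sin(a)*Rt[:,2]) for r in(.0265,.0335) for a in np.linspace(0,6.2,20)]
    for u in proj(c,D): cv2.circle(im,tuple(np.int32(u*k)),1,(0,0,255),-1)
    cv2.imwrite(name,im)
E
python3 - <<'E'
from h import *
np.set_printoptions(precision=4,suppress=True)
p=np.load("p.npy");psi=np.degrees(p[2]);ring=world(p,pol(.199,0,.173))[0];Rt=rot(psi)
c=wcam();overlay(c,p,"pics/w2.png")
s=env.get_state();print(s["joints"],s["tcp_pos"],s["tool_rot"])
print("st err",rows(ring-Rt[:,1]*.13,Rt));print("in",rows(ring+Rt[:,1]*.022,Rt))
E
```

```text
t: 5.05
tcp_pos: [0.4917, -0.0916, 0.2659]
tool_rot: [-89.9, -45.1, 12.1]
ft_force: [-0.2, -0.5, -0.2]
grip_width: 0.0007
t: 6.35
tcp_pos: [0.4916, -0.0924, 0.2655]
tool_rot: [-45.0, -0.2, -77.6]
ft_force: [0.4, 0.9, -0.7]
grip_width: 0.0004
[-53.69   -39.8764 134.1629  43.3938  70.0628  14.2936] [ 0.4916 -0.0927  0.2655] [-44.9652  -0.1264 -77.6698]
st err [0.002, 0.0003, -0.0012, -0.0004, 0.0023, -0.0003]
in [0.0021, 0.3043, -0.0014, -0.0004, 0.0023, -0.0003]
```

View pics/w2.png

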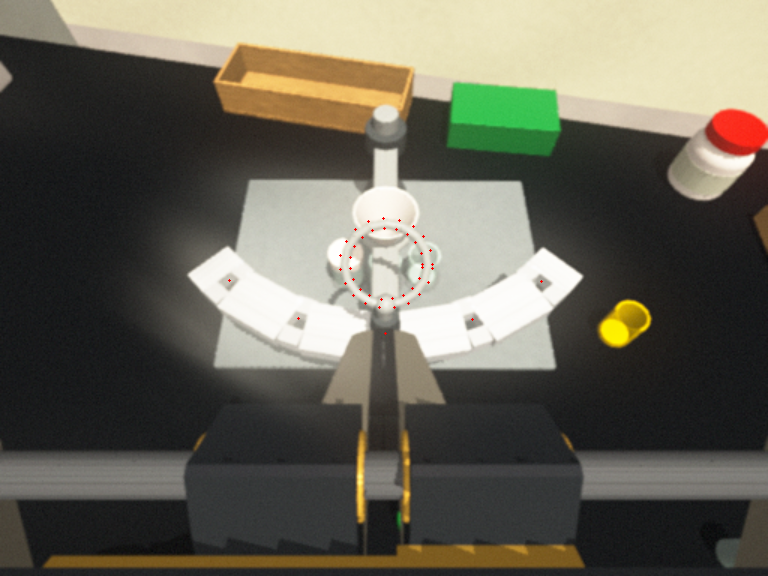

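The ring at (387,265) lies on the projected model with the finger tip straight below it in the image, and joint 6 is now at 14. I'll insert.

```bash
python3 -m inch '[[[-1,0.002,0.05,-0.001,0,0.002,0],[-1,0.002,0.1,-0.001,0,0.002,0],[-1,0.002,0.15,-0.001,0,0.002,0],[-1,0.002,0.2,-0.001,0,0.002,0],[-1,0.002,0.22,-0.001,0,0.002,0],[-1,0.002,0.24,-0.001,0,0.002,0],[-1,0.002,0.26,-0.001,0,0.002,0],[-1,0.002,0.28,-0.001,0,0.002,0],[-1,0.002,0.295,-0.001,0,0.002,0],[-1,0.002,0.304,-0.001,0,0.002,0],[-1,0.002,0.304,-0.001,0,0.002,0],[-1,0.002,0.304,-0.001,0,0.002,0]]]'
python3 - <<'E'
from h import *
np.set_printoptions(precision=4,suppress=True)
p=np.load("p.npy");psi=np.degrees(p[2]);ring=world(p,pol(.199,0,.173))[0];Rt=rot(psi)
c=wcam();overlay(c,p,"pics/w3.png")
s=env.get_state();print(s["joints"],s["tcp_pos"],s["tool_rot"],s["ft_force"])
e=rows(ring+Rt[:,1]*.022,Rt);print("err",e)
for h in (.03,.036):print(h,rows(ring+Rt[:,1]*.022+[0,0,h],Rt))
E
```

```text
t: 7.6
tcp_pos: [0.5964, -0.0722, 0.1574]
tool_rot: [-45.0, 0.1, -77.9]
ft_force: [-0.5, -0.3, 0.6]
grip_width: 0.0004
[-37.3251 -12.2993 128.9025  51.6082  43.3103   8.0077] [ 0.5965 -0.0723  0.1576] [-44.9709   0.0969 -77.9628] [ 0.1267 -0.1673 -0.1536]
err [-0.0023, 0.0006, 0.0003, -0.0003, -0.0018, 0.0002]
0.03 [-0.0024, -0.0418, 0.0428, -0.0003, -0.0018, 0.0002]
0.036 [-0.0024, -0.0503, 0.0513, -0.0003, -0.0018, 0.0002]
```

View pics/w3.png

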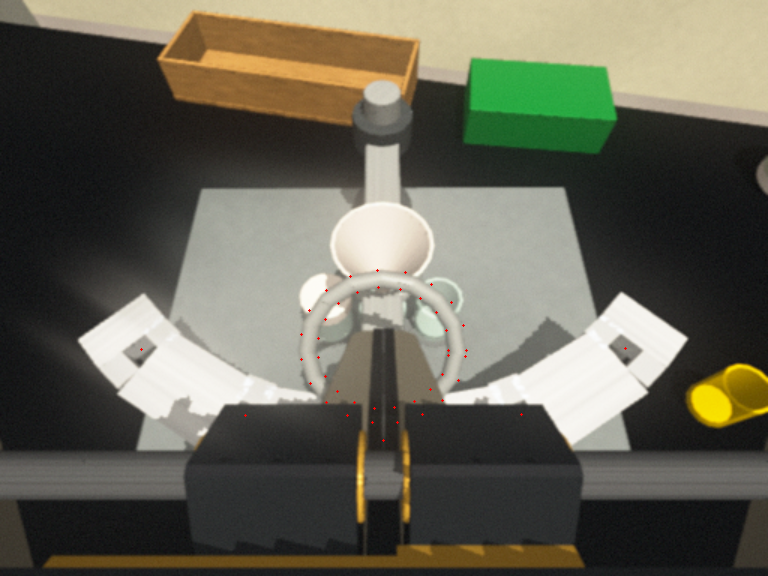

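The closed finger is through the ring with no contact force; the ring is visible around it at (383,350). Now I'll take up the slack across the ring, then lift straight up.

```bash
python3 -m inch '[[[-1,-0.002,0.004,0.01,0,-0.002,0],[-1,-0.002,0.006,0.018,0,-0.002,0],[-1,-0.002,0,0.025,0,-0.002,0],[-1,-0.002,-0.006,0.031,0,-0.002,0],[-1,-0.002,-0.012,0.037,0,-0.002,0],[-1,-0.002,-0.018,0.043,0,-0.002,0],[-1,-0.002,-0.024,0.049,0,-0.002,0],[-1,-0.002,-0.026,0.051,0,-0.002,0],[-1,-0.002,-0.026,0.051,0,-0.002,0],[-1,-0.002,-0.026,0.051,0,-0.002,0]]]'
python3 - <<'E'
from h import *
np.set_printoptions(precision=4,suppress=True)
p=np.load("p.npy");psi=np.degrees(p[2]);ring=world(p,pol(.199,0,.173))[0];Rt=rot(psi)
c=wcam();overlay(c,p,"pics/w4.png",0,.02)
s=env.get_state();print(s["tcp_pos"],s["ft_force"],s["moment"])
d=s["tcp_pos"]-ring;print("d: lateral,along,u",Rt.T@d)
E
```

```text
t: 8.65
tcp_pos: [0.6047, -0.0694, 0.1842]
tool_rot: [-45.0, 0.0, -77.8]
ft_force: [0.4, -0.0, -0.3]
grip_width: 0.0004
[ 0.6047 -0.0693  0.1841] [ 0.0283  0.4008 -0.5315] [-0.124   0.4754 -0.0464]
d: lateral,along,u [-0.      0.0091  0.0247]
```

View pics/w4.png

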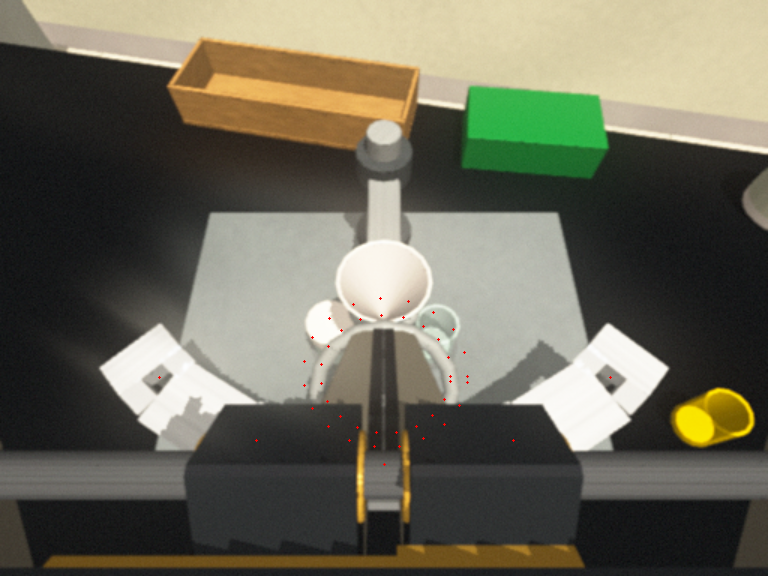

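There's almost no force, and the ring top at (385,325) doesn't match the 20 mm lift model. I'll look closer, with models for lifts of 0 and 10 mm.

Run:
```python
from h import *
np.set_printoptions(precision=4,suppress=True)
p=np.load("p.npy");psi=np.degrees(p[2]);Rt=rot(psi)
c=wcam();k=6;x0,y0=190,200
im=cv2.resize(c["frame"][y0:285,x0:322,::-1],None,fx=k,fy=k,interpolation=3).copy()
for L,col in((0,(0,0,255)),(.01,(0,255,0))):
    ring=world(p,pol(.199,0,.173+L))[0]
    for r in(.0265,.0335):
        for u in proj(c,[ring+r*(np.cos(a)*Rt[:,0]+np.sin(a)*Rt[:,2]) for a in np.linspace(0,6.2,40)]):
            cv2.circle(im,tuple(np.int32((u-[x0,y0]+.5)*k)),1,col,-1)
s=env.get_state();Rc=R.from_euler("xyz",s["tool_rot"],degrees=True).as_matrix()
for u in proj(c,[s["tcp_pos"],s["tcp_pos"]-.02*Rc[:,1]]): cv2.circle(im,tuple(np.int32((u-[x0,y0]+.5)*k)),4,(255,0,0),-1)
cv2.imwrite("pics/w5.png",im)
```

```text
(no output)
```

View pics/w5.png

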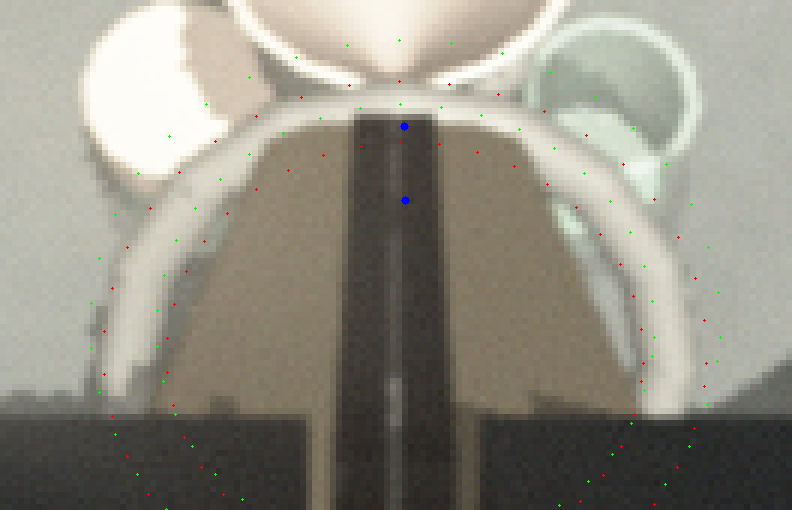

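The ring is still home. It's about 1 mm left of the model and a few mm farther along the finger, so only the very tip is past it. I'll drop back, insert deeper and then lift while watching the force.

```bash
python3 -m inch '[[[-1,-0.002,0,-0.015,0,0,0],[-1,-0.002,0.005,-0.033,0,0,0],[-1,-0.002,0.025,-0.033,0,0,0],[-1,-0.002,0.042,-0.033,0,0,0],[-1,-0.002,0.044,-0.025,0,0,0],[-1,-0.002,0.044,-0.015,0,0,0],[-1,-0.002,0.044,-0.015,0,0,0],[-1,-0.002,0.044,-0.015,0,0,0]]]'
python3 -m inch '[[[-1,0,-0.004,0.004,0,0,0],[-1,0,-0.008,0.008,0,0,0],[-1,0,-0.012,0.012,0,0,0],[-1,0,-0.012,0.012,0,0,0],[-1,0,-0.012,0.012,0,0,0]]]'
python3 - <<'E'
from h import *
np.set_printoptions(precision=4,suppress=True)
p=np.load("p.npy");Rt=rot(np.degrees(p[2]));s=env.get_state();print(s["ft_force"],s["moment"],Rt.T@(s["tcp_pos"]-world(p,pol(.199,0,.173))[0]))
E
```

```text
t: 9.55
tcp_pos: [0.6132, -0.0655, 0.1615]
tool_rot: [-45.2, 0.1, -77.7]
ft_force: [-4.7, -1.0, -3.7]
grip_width: 0.0005
t: 10.05
tcp_pos: [0.6135, -0.0656, 0.1707]
tool_rot: [-45.2, 0.1, -77.7]
ft_force: [-5.5, -0.3, -4.8]
grip_width: 0.0003
[-5.5043 -0.3044 -4.7896] [-0.3646  1.8854  0.1703] [-0.0018  0.0252  0.0219]
```

Now there's contact: about 4.8 N down at an estimated 12 mm of lift, with a slope that matches the spring. I'll raise another 12 mm and check by camera.

```bash
python3 -m inch '[[[-1,0,-0.004,0.004,0,0,0],[-1,0,-0.008,0.008,0,0,0],[-1,0,-0.012,0.012,0,0,0],[-1,0,-0.017,0.017,0,0,0],[-1,0,-0.017,0.017,0,0,0],[-1,0,-0.017,0.017,0,0,0]]]'
python3 - <<'E'
from h import *
np.set_printoptions(precision=4,suppress=True)
p=np.load("p.npy");s=env.get_state();Rt=rot(np.degrees(p[2]));r0=world(p,pol(.199,0,.173))[0]
print(s["ft_force"],s["joints"],Rt.T@(s["tcp_pos"]-r0))
c=wcam();overlay(c,p,"pics/w6.png",0,.024)
P=s["tcp_pos"];o=P-np.r_[p[:2],0]
for a in (5,10,15,20,22):
    q=np.radians(a);M=R.from_euler("z",q).as_matrix();print(a,rows(np.r_[p[:2],0]+M@o,M@R.from_euler("xyz",s["tool_rot"],degrees=True).as_matrix()))
E
```

```text
t: 10.65
tcp_pos: [0.6133, -0.0656, 0.1823]
tool_rot: [-45.2, 0.1, -77.7]
ft_force: [-5.7, -0.9, -6.0]
grip_width: 0.0004
[-5.6984 -0.9269 -6.0193] [-34.9089 -12.142  125.5021  48.2639  43.885   13.6744] [-0.0018  0.0168  0.03  ]
5 [0.0289, 0.0005, 0.0007, -0.0001, -0.0395, 0.0391]
10 [0.0577, 0.0029, 0.0032, -0.0001, -0.0789, 0.0783]
15 [0.086, 0.0071, 0.0074, -0.0002, -0.1183, 0.1175]
20 [0.1137, 0.0129, 0.0133, -0.0002, -0.1577, 0.1566]
22 [0.1246, 0.0158, 0.0162, -0.0003, -0.1735, 0.1723]
```

View pics/w6.png

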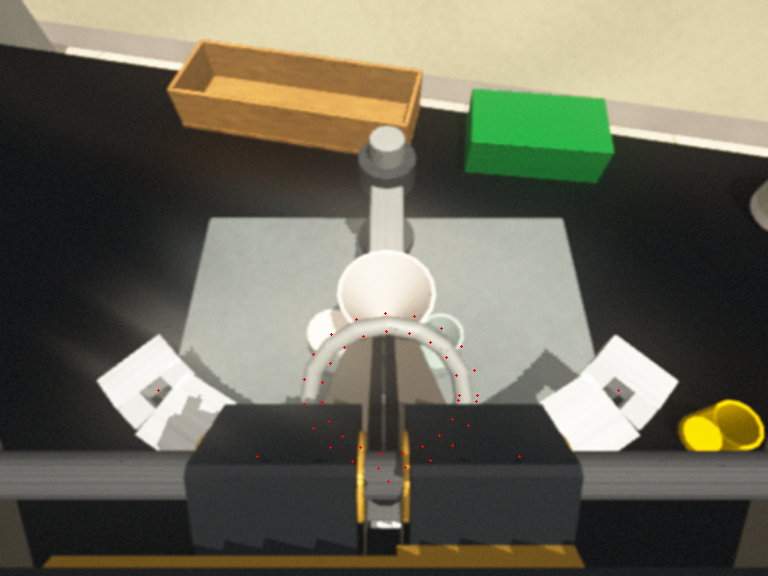

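The ring now lies close to the 24 mm lift model (about 22 mm), so the pin is clear. I'll swing 20°.

```bash
python3 -m inch '[[[-1,0.0116,0.0001,0.0001,0,-0.0158,0.0156],[-1,0.0231,0.0004,0.0004,0,-0.0316,0.0313],[-1,0.0347,0.001,0.001,0,-0.0474,0.0469],[-1,0.0462,0.0018,0.002,0,-0.0631,0.0626],[-1,0.0577,0.0029,0.0032,0,-0.0789,0.0783],[-1,0.069,0.0044,0.0046,0,-0.0947,0.094],[-1,0.0804,0.0062,0.0065,0,-0.1104,0.1097],[-1,0.0916,0.0081,0.0085,0,-0.1262,0.1253],[-1,0.1027,0.0105,0.0109,0,-0.142,0.141],[-1,0.1137,0.0129,0.0133,0,-0.1577,0.1566],[-1,0.1137,0.0129,0.0133,0,-0.1577,0.1566],[-1,0.1137,0.0129,0.0133,0,-0.1577,0.1566],[-1,0.1137,0.0129,0.0133,0,-0.1577,0.1566]]]'
python3 - <<'E'
from h import *
np.set_printoptions(precision=4,suppress=True)
p=np.load("p.npy");s=env.get_state();print(s["ft_force"],s["joints"])
for a in(.33,.349,.37):
    Rt=rot(np.degrees(p[2]+a));print(a,Rt.T@(s["tcp_pos"]-world(p,pol(.199,a,.173))[0]),rows(s["tcp_pos"],Rt))
c=wcam();overlay(c,p,"pics/w7.png",.349,.022)
E
```

```text
t: 12.0
tcp_pos: [0.635, -0.1202, 0.1834]
tool_rot: [-45.1, -0.1, -57.9]
ft_force: [-3.8, -2.9, -7.2]
grip_width: 0.0005
[-3.7648 -2.9392 -7.201 ] [-43.9833   4.1789 110.0377  49.9075  63.4975  -8.6668]
0.33 [0.0024 0.016  0.0307] [0.0, 0.0, 0.0, 0.0014, 0.0087, -0.0075]
0.349 [-0.0007  0.016   0.0307] [0.0, 0.0, 0.0, 0.0014, 0.0002, 0.001]
0.37 [-0.0042  0.0161  0.0308] [0.0, 0.0, 0.0, 0.0014, -0.0093, 0.0105]
```

View pics/w7.png

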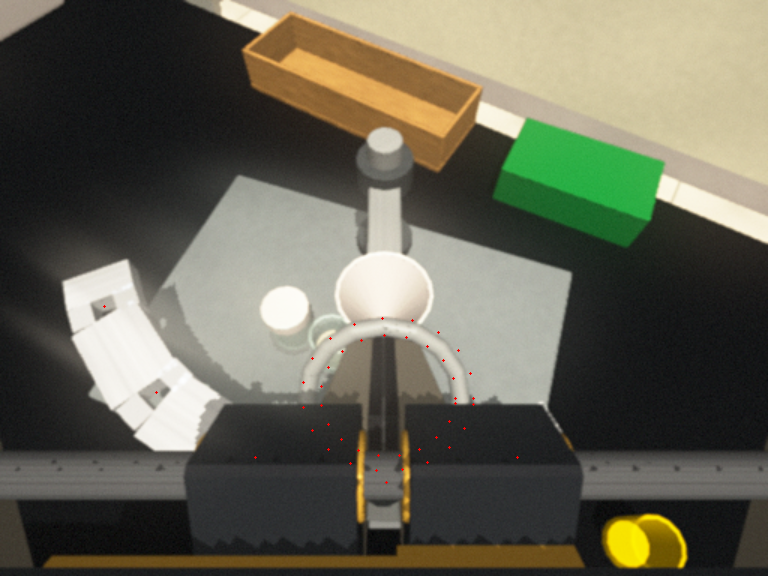

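The arm is at about 20°, with the ring within about 1 mm of the target and the funnel off to the open jar's side. I'll lower 9 mm first, to just below riding height, and read the force.

```bash
python3 -m inch '[[[-1,0.001,0.004,-0.004,0,0,0],[-1,0.001,0.008,-0.008,0,0,0],[-1,0.001,0.013,-0.013,0,0,0],[-1,0.001,0.013,-0.013,0,0,0],[-1,0.001,0.013,-0.013,0,0,0]]]'
python3 -m inch '[[[-1,0,0.003,-0.003,0,0,0],[-1,0,0.006,-0.006,0,0,0],[-1,0,0.006,-0.006,0,0,0],[-1,0,0.006,-0.006,0,0,0]]]'
python3 -m inch '[[[-1,0,0.003,-0.003,0,0,0],[-1,0,0.006,-0.006,0,0,0],[-1,0,0.006,-0.006,0,0,0],[-1,0,0.006,-0.006,0,0,0]]]'
```

```text
t: 12.55
tcp_pos: [0.6352, -0.1203, 0.1744]
tool_rot: [-45.1, -0.1, -57.9]
ft_force: [-7.1, -2.6, -6.5]
grip_width: 0.0005
t: 12.95
tcp_pos: [0.6353, -0.1204, 0.1703]
tool_rot: [-45.1, -0.1, -57.9]
ft_force: [-5.9, -4.3, -4.9]
grip_width: 0.0004
t: 13.35
tcp_pos: [0.6354, -0.1205, 0.1663]
tool_rot: [-45.1, -0.1, -57.9]
ft_force: [-6.0, -3.7, -4.5]
grip_width: 0.0008
```

Force persists at z=0.166, below the riding height (about 0.171), so the pin is entering the hole. I'll lower the rest of the way, until the finger is slack.

```bash
python3 -m inch '[[[-1,0,0.003,-0.003,0,0,0],[-1,0,0.006,-0.006,0,0,0],[-1,0,0.009,-0.009,0,0,0],[-1,0,0.012,-0.012,0,0,0],[-1,0,0.012,-0.012,0,0,0]]]'
python3 -m inch '[[[-1,0,0.002,-0.004,0,0,0],[-1,0,0.003,-0.008,0,0,0],[-1,0,0.003,-0.013,0,0,0],[-1,0,0.003,-0.013,0,0,0],[-1,0,0.003,-0.013,0,0,0]]]'
python3 - <<'E'
from h import *
np.set_printoptions(precision=4,suppress=True)
p=np.load("p.npy");s=env.get_state();print(s["ft_force"])
Rt=rot(np.degrees(p[2]+.349));print(Rt.T@(s["tcp_pos"]-world(p,pol(.199,.349,.173))[0]))
c=wcam();overlay(c,p,"pics/w8.png",.349,0)
E
```

```text
t: 13.85
tcp_pos: [0.6366, -0.1208, 0.1595]
tool_rot: [-44.9, -0.2, -57.9]
ft_force: [-4.1, -3.6, -2.1]
grip_width: 0.0007
t: 14.35
tcp_pos: [0.6331, -0.1222, 0.1525]
tool_rot: [-45.0, -0.1, -57.8]
ft_force: [-0.3, 0.1, 0.7]
grip_width: 0.0006
[-0.3196  0.1388  0.6903]
[-0.     0.036  0.007]
```

View pics/w8.png

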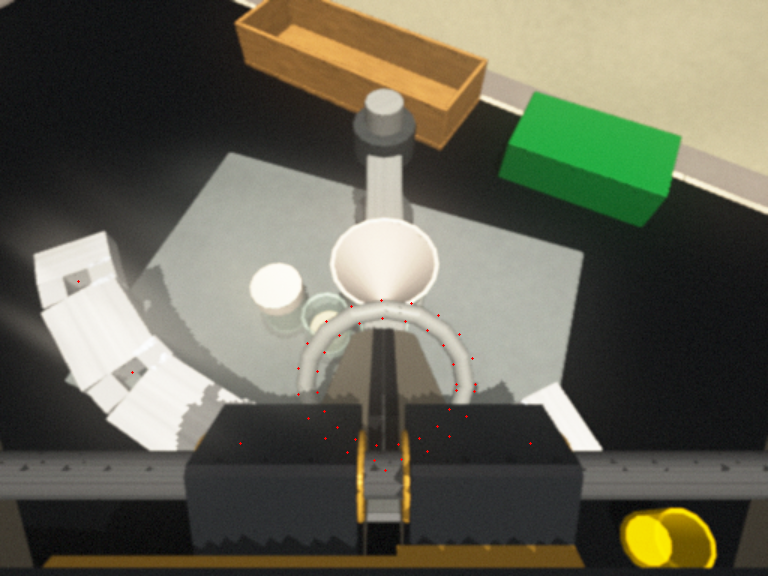

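The force is gone and the ring is at home height at the new hole (top at (385,302), on the model). I'll centre the finger, withdraw along the ring axis and look at the result.

```bash
python3 -m inch '[[[-1,0,0,-0.01,0,0,0],[-1,0,-0.03,-0.01,0,0,0],[-1,0,-0.06,-0.01,0,0,0],[-1,0,-0.09,-0.01,0,0,0],[-1,0,-0.12,-0.01,0,0,0],[-1,0,-0.16,-0.01,0,0,0],[-1,0,-0.21,-0.01,0,0,0],[-1,0,-0.27,-0.01,0,0,0],[-1,0,-0.33,-0.01,0,0,0],[-1,0,-0.38,-0.01,0,0,0],[-1,0,-0.38,-0.01,0,0,0],[-1,0,-0.38,-0.01,0,0,0],[-1,0,-0.38,-0.01,0,0,0]]]'
python3 - <<'E'
from h import *
np.set_printoptions(precision=4,suppress=True)
p=np.load("p.npy");s=env.get_state();print(s["ft_force"],s["tcp_pos"])
c=wcam();k=3;x0,y0=150,90
im=cv2.resize(c["frame"][y0:290,x0:400,::-1],None,fx=k,fy=k,interpolation=3).copy()
a=.349;Rt=rot(np.degrees(p[2]+a))
for L,col in((0,(0,0,255)),(.013,(0,255,0))):
    rg=world(p,pol(.199,a,.173+L))[0]
    for r in(.0265,.0335):
        for u in proj(c,[rg+r*(np.cos(t)*Rt[:,0]+np.sin(t)*Rt[:,2]) for t in np.linspace(0,6.2,30)]):cv2.circle(im,tuple(np.int32((u-[x0,y0]+.5)*k)),1,col,-1)
for u in proj(c,[world(p,pol(.22,i*.349,.095))[0] for i in range(-2,3)]):cv2.circle(im,tuple(np.int32((u-[x0,y0]+.5)*k)),2,(255,0,0),-1)
cv2.imwrite("pics/w9.png",im)
C=env.read_camera("top")
for t,z in(("open_jar",.01),("start_jar",.01),("capped_jar",.01),("funnel_tip",.066),("pull_ring",.173)):
    print(t,[(round(q["p"],2),atz(C,q["at"],z)[:2]) for q in env.spot_point(t,"top")[:3]])
print("expected", world(p,[pol(.12,i*a,.01) for i in(1,0,-1)]+[pol(.12,a,.066),pol(.199,a,.173)])[:,:2].tolist())
E
```

```text
t: 15.7
tcp_pos: [0.5161, -0.1948, 0.2823]
tool_rot: [-45.0, 0.0, -57.8]
ft_force: [0.5, 0.0, 0.0]
grip_width: 0.0005
[0.5196 0.0255 0.0125] [ 0.5161 -0.1948  0.2823]
open_jar [(0.56, array([ 0.643 , -0.2987])), (0.53, array([ 0.6825, -0.1024])), (0.48, array([ 0.6713, -0.1089]))]
start_jar [(0.67, array([ 0.6501, -0.0581])), (0.4, array([ 0.4277, -0.1305]))]
capped_jar [(0.57, array([ 0.6507, -0.0249]))]
funnel_tip [(0.75, array([ 0.6828, -0.1024]))]
pull_ring [(0.48, array([ 0.6105, -0.1406]))]
expected [[0.6742822881772228, -0.09634035224282084], [0.6585638125341663, -0.057751060137221685], [0.6569888502965457, -0.016113055433553597], [0.6742822881772228, -0.09634035224282084], [0.6074040418840342, -0.13839151361498297]]
```

View pics/w9.png

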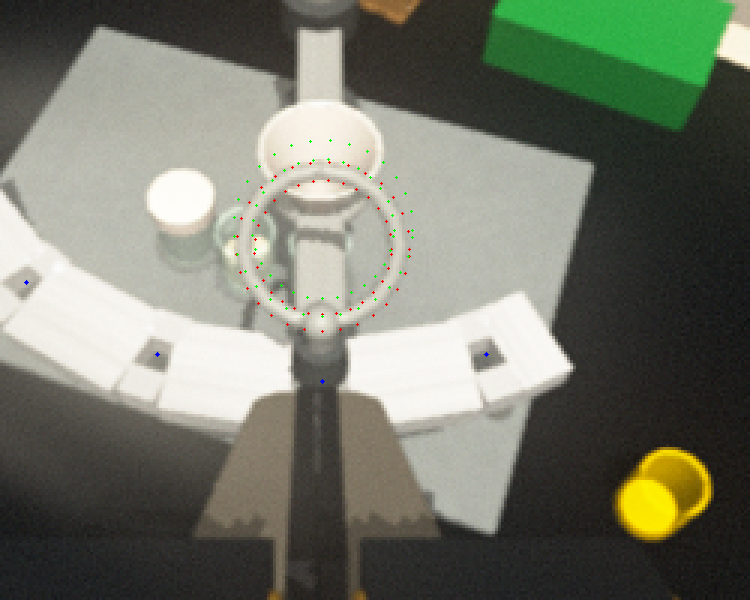

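The ring (about (321,247)) lies on the 0 mm lift model rather than the 13 mm one. The funnel is over the open jar and the jars are standing, with the fingers clear and no force. I'll hand it in.

```bash
python3 -c "
from h import *
print(env.hand_in())"
```

```text
the job is handed in; nothing more can be done
None
```

The funnel now stands over the open jar, one hole round to the robot's right (+0.349 rad), and the index pin appears fully home there. I put the shut fingers through the ring, lifted the pin about 22 mm, swung the arm 20°, lowered until the finger was slack and backed out. I handed in at about 16 s of the 42 s allowed.

- **First lift attempt:** it did not raise the pin, because the fingertip was barely past the ring. I dropped back, inserted deeper and lifted; the force then rose as the spring should (about 3.7 to 6 N), peaking near 7 N during the swing. This did not disturb anything.
- **Pin home:** in the last wrist picture the ring matches the model for 0 mm lift, not the 13 mm it would show riding on the plate. While lowering, the spring load continued well below that height and then went to zero.
- **Clear of everything:** the tool is about 150 mm behind the ring and the contact force is about 0.5 N, which is noise.
- **Jars:** all three still stand at their stations in the picture. The trained network's jar and funnel positions from the top camera are up to about 11 mm off my fitted stations. I took most of this as network error, since similar offsets were there before I moved anything. I did not measure the other bench items again after the move.

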